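# Square a bracket with its test bar into the setting corner

## Task

Lift the steel test bar off its wooden rest, seat it in both V notches of the blue bracket, centred lengthwise, and let go of it. Then, with the bar staying in its notches, slide the bracket along the white plate into the corner so that its base is flush against both steel fences at once, and finish while holding it there: the gripper's fingers still on the bracket (not on the bar), pressing it firmly into both fences, not letting go. Leave the other things on the table where they are.

Things in the scene. Friction and masses are not known exactly. Their poses are not given: they have to be found in the camera images.
- bar_mid (a point): centre of the loose steel test bar: a plain round bar 16 mm in diameter, 130 mm long, about 0.2 kg, copper band near each end. Its x axis runs along the bar (level); the bar can spin about it. At the start it lies level in the V notches of the wooden rest, its axis 45 mm above the table
- rest: fixed wooden rest for the bar: foot 104 x 60 x 10 mm (along the bar x across), two V-notched uprights 12 mm thick centred 45 mm either side of the middle along its x axis, their tips 51 mm above the table; between them (78 mm) the bar is free for the fingers. Origin: underside centre, on the table
- bracket_column (a point): middle of the loose blue bracket (0.4-0.7 kg), 40 mm above its underside, inside its square column (30 x 30 mm, top 60 mm above the underside), which the fingers can grip; x along the bracket and its V notches, y across, z up. A seated bar lies along x, its axis 45 mm above this point. It starts on the plate, clear of both fences, turned up to 0.45 rad from them
- bracket: the same blue bracket; origin: centre of its underside. Base 110 (x) x 80 (y) x 16 mm thick. Two cheeks 14 mm thick centred 45 mm either side of the middle along x (76 mm free between them), 51 mm wide, each with a 90 degree V notch open upwards: bottom of the V 74 mm, tips 94 mm above the underside, mouth 40 mm wide
- bar: the same steel bar; origin at its centre
- corner (a point): the inner corner where the faces of the two fences meet, on the top face of the plate (20 mm above the table). Axes of the fixture: the far fence's face lies at x = 0 here, the left fence's face at y = 0, and the free plate at negative x and negative y. A bracket with its x axis along this x, flush against both, has its middle at x = -55 mm, y = -40 mm
- far_fence: steel fence bar, 16 mm thick (x), 206 mm long (y), 26 mm high above the plate, fixed to it; its face towards the robot is a working face. Origin: centre of its underside
- left_fence: steel fence bar, 16 mm thick (y), 200 mm long (x), 26 mm high above the plate, fixed to it; its face towards the bracket (its -y side) is a working face. Origin: centre of its underside
- fixture: fixed corner fixture: plate 270 x 270 x 20 mm with a white top, fences along its far (+x) and left (+y) edges, meeting at right angles. Origin: centre of its underside, on the table; turned up to 0.4 rad
- ring_gauge_p (a point): brass ring, 34 mm across, 14 mm high, standing on the fixture's plate; bystander, leave alone; point at its middle
- weight_a_p (a point): knobbed steel weight, 38 mm across, 60 mm high; bystander, leave alone; point at its middle
- weight_b_p (a point): knobbed brass weight, 30 mm across, 48 mm high; bystander, leave alone; point at its middle
- driver_p (a point): grey screwdriver lying on the table; bystander, leave alone; point at its middle
- oiler_p (a point): white plastic bottle with a red cap, 44 mm across, 110 mm high; bystander, leave alone; point at its middle
- wrench_p (a point): steel wrench lying on the table; bystander, leave alone; point at its middle

How it is judged:
By the outcome, as a careful person would: the job done as asked, in the order asked, and still so for the second after the job is handed in, while the arm keeps its last pose, push and grip.
It also fails if it takes over 59 s, if anything falls off the work surface, if the arm or the gripper's body presses on something with over 40 N, if the wrist force passes 120 N, or if a joint passes its speed limit or range.

## Robot

A 6-joint arm with a two-finger parallel gripper is mounted at the origin on the work surface. World frame = base frame: x ahead of the robot, y to its left, z up, the work surface at z = 0. Lengths are in mm, angles in rad, forces in N, time in s.
With the tool pointing down it reaches from about 350 to 950 mm from the base axis. Payload 17.4 kg.
Tool frame: the origin (TCP) lies at the very end of the fingers, on their centre line; the grasp point (between the pads) lies arm.grip_depth behind it (arm.grip_depth is the distance from the TCP to the grasp point, in mm); z points along the fingers, y is the direction in which the jaws open and shut (so a half turn about z gives the same grasp; the last joint's range is limited). The gripper opens to 93 mm and grips with 3 to 60 N. Pads are 15 mm wide; open, the fingers measure 128 mm over their backs; the gripper's body (75 mm by 188 mm) begins 65 mm behind the grasp point.
Start: joints at [1.132, 0.116, 1.442, -0, 1.584, -0.038], TCP at [263.363, 621.508, 218.646] pointing down, gripper open.
Joint ranges: [-2.83, 2.83], [-0.83, 2.19], [0.07, 2.5], [-1.14, 4.28], [0.01, 3], [-2.97, 2.97]. Speed limits (rad/s): [1.89, 1.89, 2.22, 3.14, 3.14, 3.14].

## Interface

Orientations are given as [roll, pitch, yaw] about the fixed x, y, z axes, in that order (R = Rz(yaw) Ry(pitch) Rx(roll)).
In Python, from rig import arm, viewer, workorder gives the robot as it stands.
- The arm moves only by the tool apply_moves, never from a script. Its argument "motion" is text: rows parted by semicolons, each of 7 numbers parted by spaces: the turn, a rotation vector about the tool's x, y, z in degrees, then the shift along the tool's x, y, z in mm, then the closure in counts, from 0 (fully open) to 255 (shut). A call has 1 to 12 rows; each row is the pose to reach, as a shift and turn from the pose commanded when the call began, along the tool's axes at that moment; what a row does not reach only later rows make up. A row lasts 1/10 s, in which the tool goes at most 50 mm and 8.59 degrees, less where a joint would pass 70% of its speed; a pose out of reach is approached as far as the arm can. A call with a gripper value outside its range is refused whole. The fingers move at their own pace and stop on an object; "force" is the grip in N (left out, the last holds). Time passes only in rows, so rows that repeat a pose let the fingers close. It gives the time, the measured TCP pose, the force and the opening at its end, in the units of the state.
- arm.get_obs(): the state, without advancing time (a new reading comes with each control period).
- viewer.camera(name): name is "scene" or "side" or "wrist"; returns a dict with "image" (480x640x3 uint8, red, green, blue), "intrinsics" (3x3 intrinsics, pixels), "rvec" (rotation vector, rad) and "tvec" (3), from world to camera coordinates, as OpenCV has them. Camera axes: x right, y down, z forward; pixel columns grow to the right and rows downward; lengths in mm; the calibration is good to about 2 mm. A picture is of the moment at which its call begins. There is no depth.
- workorder.hand_in(): hands the job in, once; it reports no verdict.
The state is a dict: "clock": time; "q": joint angles; "qd": joint speeds; "joint_torque": joint torques, N m; "eef_pos": TCP position; "tcp_rot": TCP orientation; "contact_force": force on the tool from outside, world axes, zero at the start; "torque": the same for the moment, N m; "finger_gap": finger opening in mm.
Only numpy, scipy, OpenCV 4.12 (cv2) and the standard library are available. Lean on these libraries where they do the work, as an engineer would, in place of code of your own. Each camera call takes 0.05 s, during which the arm holds its last target.

## Working session

There is one attempt and no reset: what is moved stays moved. The work goes in short steps, Python scripts to look and compute and a tool call to move; the robot and the scene stay as the last step left them, time stands still between calls to the robot, and variables do not carry over. Pictures are saved under pics/ and viewed, and the job is handed in when it is done.

Besides the shell and the picture viewer there is one more tool, called after "Request:" as name(argument=value, ...) on one line, values as JSON. apply_moves: Moves the arm, as the interface text tells. Its arguments: {"type":"object","properties":{"motion":{"type":"string"},"force":{"type":"number"}},"required":["motion"]}

```bash
ls; mkdir -p pics; python3 - <<'E'
from rig import arm, viewer
import cv2, numpy as np
o=arm.get_obs(); print({k:np.round(v,3).tolist() for k,v in o.items()}); print(arm.grip_depth)
for n in ["scene","side","wrist"]:
    c=viewer.camera(n); cv2.imwrite(f"pics/{n}0.png",c["image"][:,:,::-1])
    R=cv2.Rodrigues(np.array(c["rvec"]))[0]; print(n,c["intrinsics"],(-R.T@np.array(c["tvec"]).ravel()),R[2])
    np.savez(f"pics/{n}0.npz",**{k:np.array(v) for k,v in c.items()})
E
```

```text
pics
{'clock': 0.0, 'q': [1.132, 0.117, 1.442, -0.0, 1.584, -0.038], 'qd': [0.001, -0.0, 0.0, -0.0, 0.0, 0.001], 'joint_torque': [-0.0, -72.125, -62.263, 0.078, 0.024, -0.0], 'eef_pos': [263.267, 621.329, 217.901], 'tcp_rot': [-3.14, -0.0, 2.741], 'contact_force': [-0.44, 0.074, 0.312], 'torque': [-0.015, 0.042, -0.025], 'finger_gap': 92.976}
18.8
scene [[481.52049516   0.         316.10769578]
 [  0.         481.52049516 243.61886146]
 [  0.           0.           1.        ]] [1257.5186017   -94.0046228  1044.60213767] [-0.58284839  0.0700274  -0.80955785]
side [[438.84308856   0.         321.06366669]
 [  0.         438.84308856 243.08855957]
 [  0.           0.           1.        ]] [547.27378947 803.57084591 861.18703455] [ 0.03155413 -0.72274479 -0.69039431]
wrist [[356.27393226   0.         321.42195053]
 [  0.         356.27393226 239.28775512]
 [  0.           0.           1.        ]] [189.61890888 653.367918   384.53333223] [ 0.26319721 -0.11274134 -0.95813184]
```

View pics/scene0.png

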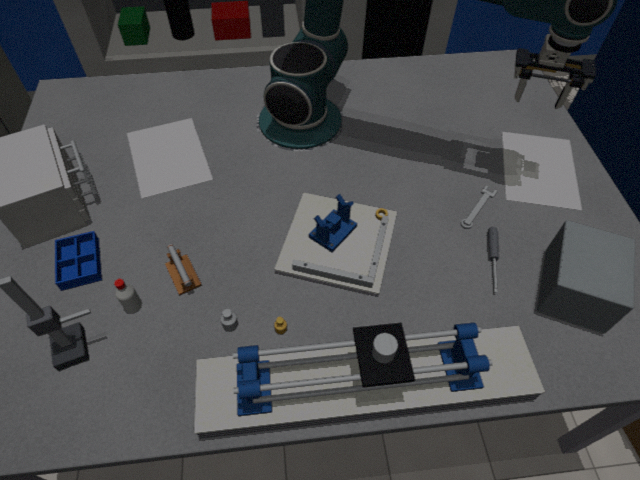

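View pics/side0.png

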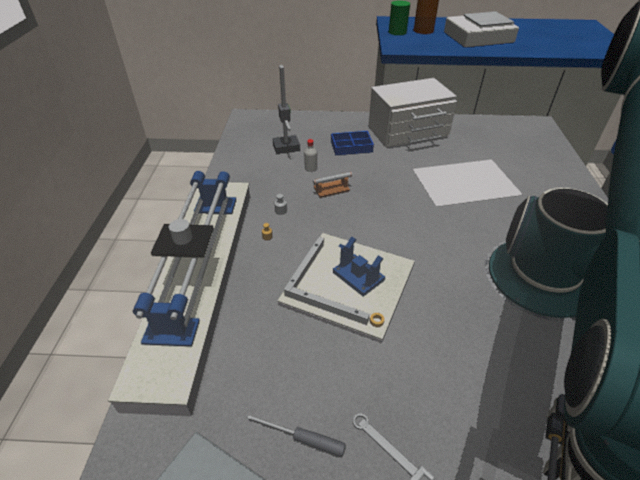

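View pics/wrist0.png

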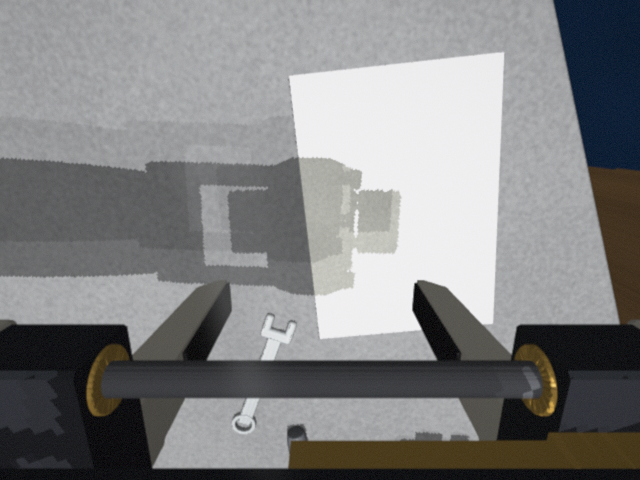

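```bash
cat > h.py <<'E'
import numpy as np, cv2
def load(n):
    d=np.load(f"pics/{n}.npz"); return d
def snap(n,cam="wrist"):
    from rig import viewer
    c=viewer.camera(cam); cv2.imwrite(f"pics/{n}.png",c["image"][:,:,::-1]); np.savez(f"pics/{n}.npz",**{k:np.array(v) for k,v in c.items()})
def ray(d,px):
    R=cv2.Rodrigues(d["rvec"].ravel())[0]; C=-R.T@d["tvec"].ravel()
    p=np.atleast_2d(np.array(px,float)); v=np.c_[p,np.ones(len(p))]@np.linalg.inv(d["intrinsics"]).T@R
    return C,v/np.linalg.norm(v,axis=1)[:,None]
def onz(n,px,z):
    C,v=ray(load(n),px); return C+v*((z-C[2])/v[:,2])[:,None]
def tri(views):
    A=np.zeros((3,3));b=np.zeros(3);L=[]
    for n,px in views:
        C,v=ray(load(n),px);v=v[0];P=np.eye(3)-np.outer(v,v);A+=P;b+=P@C;L.append((C,P))
    x=np.linalg.solve(A,b); return x,[float(np.linalg.norm(P@(x-C))) for C,P in L]
def proj(n,X):
    d=load(n); return cv2.projectPoints(np.atleast_2d(np.array(X,float)),d["rvec"],d["tvec"],d["intrinsics"],None)[0].reshape(-1,2)
def crop(n,x0,y0,w,h,s,out):
    i=cv2.imread(f"pics/{n}.png")[y0:y0+h,x0:x0+w]; cv2.imwrite(f"pics/{out}.png",cv2.resize(i,None,fx=s,fy=s,interpolation=cv2.INTER_CUBIC))
E
python3 - <<'E'
from h import *
crop("scene0",270,180,140,120,5,"c1");crop("side0",270,220,160,130,5,"c2")
a=crop("scene0",155,235,60,70,6,"c3");crop("side0",300,160,70,50,6,"c4")
print(onz("scene0",[[183,270],[333,232]],40),onz("side0",[[333,184],[360,270]],40))
print(proj("wrist0",[263.3,621.5,218]))
E
```

```text
[[ 577.96726457 -343.72183249   40.        ]
 [ 501.73613399   41.21532271   40.        ]] [[ 559.44849233 -327.70665488   40.        ]
 [ 481.22163413   38.39392144   40.        ]]
[[320.6501752  296.33862595]]
```

View pics/c1.png

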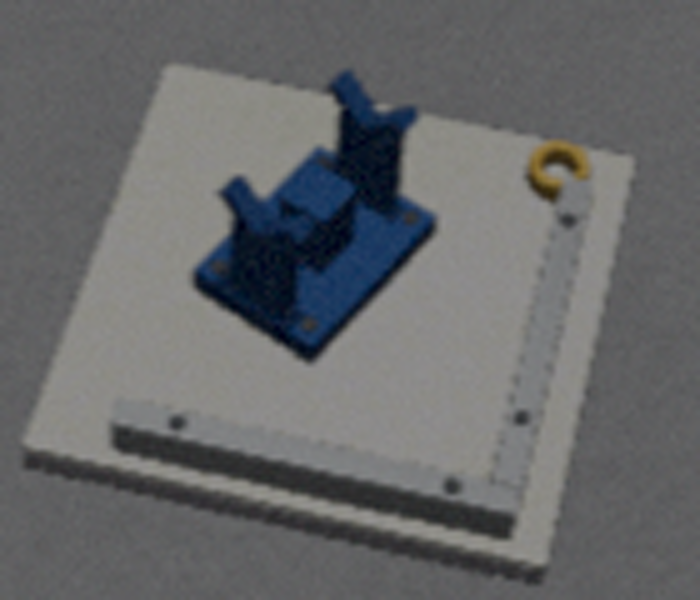

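View pics/c3.png

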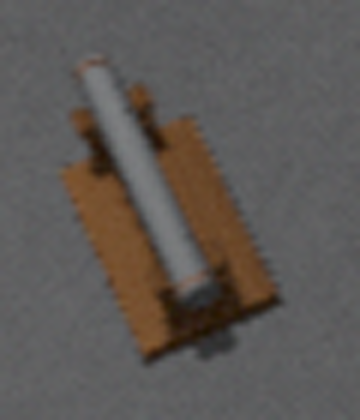

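View pics/c4.png

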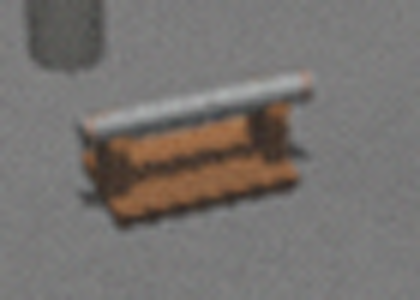

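View pics/c2.png

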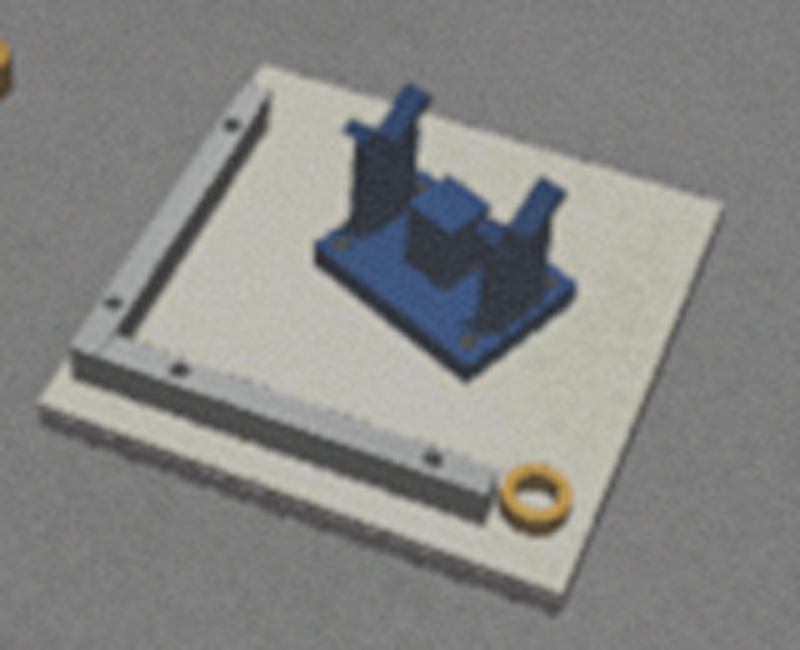

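```bash
python3 - <<'E'
from h import *
# bar ends: scene near-robot end (170.5,246) , far end (188.5,283.5); side: right end = robot side (351,173.7), left (314.8,181.3)
a=tri([("scene0",(170.5,246)),("side0",(351,173.7))]);b=tri([("scene0",(188.5,283.5)),("side0",(314.8,181.3))]);print(a,b,(a[0]+b[0])/2,np.linalg.norm(a[0]-b[0]),np.arctan2(*(b[0]-a[0])[1::-1]))
# column top centre
c=tri([("scene0",(270+318/5,180+185/5)),("side0",(270+450/5,220+205/5))]);print("col top",c)
d=load("wrist0");R=cv2.Rodrigues(d["rvec"].ravel())[0]
from scipy.spatial.transform import Rotation as Ro
from rig import arm
o=arm.get_obs();T=Ro.from_euler("xyz",o["tcp_rot"]).as_matrix();print("tool",T.round(3))
C=-R.T@d["tvec"].ravel();print("cam in tool",T.T@(C-o["eef_pos"]),(T.T@R.T).round(3))
E
```

```text
(array([ 503.42253322, -378.03186351,   45.31804011]), [0.9292797229674477, 0.9292797229674002]) (array([ 619.04633864, -329.0473381 ,   45.00240016]), [2.803349549167567, 2.803349549167751]) [ 561.23443593 -353.5396008    45.16022013] 125.57248001562807 0.4007302979365539
col top (array([483.53079161,  44.14731418,  79.156918  ]), [0.3583070006265793, 0.358307000626529])
tool [[-0.921  0.39  -0.   ]
 [ 0.39   0.921 -0.001]
 [ 0.    -0.001 -1.   ]]
cam in tool [  80.33814604    0.56578516 -166.40819918] [[-0.    -0.958 -0.286]
 [ 1.    -0.    -0.   ]
 [ 0.    -0.286  0.958]]
```

Request:
apply_moves(motion="0 0 0 -454 -445 -11 0;0 0 0 -454 -445 -11 0;0 0 0 -454 -445 -11 0;0 0 0 -454 -445 -11 0;0 0 0 -454 -445 -11 0;0 0 0 -454 -445 -11 0;0 0 0 -454 -445 -11 0;0 0 0 -454 -445 -11 0;0 0 0 -454 -445 -11 0;0 0 0 -454 -445 -11 0;0 0 0 -454 -445 -11 0;0 0 0 -454 -445 -11 0")

```text
clock: 1.35
eef_pos: [494.2, 65.6, 229.2]
tcp_rot: [3.141, 0.0, 2.741]
contact_force: [0.5, 0.1, 0.3]
finger_gap: 93.3
```

```bash
python3 - <<'E'
from h import *
snap("w1")
from rig import arm
o=arm.get_obs();print(o["clock"],o["eef_pos"])
E
```

```text
1.4 [496.15926612  60.12905913 228.89281198]
```

View pics/w1.png

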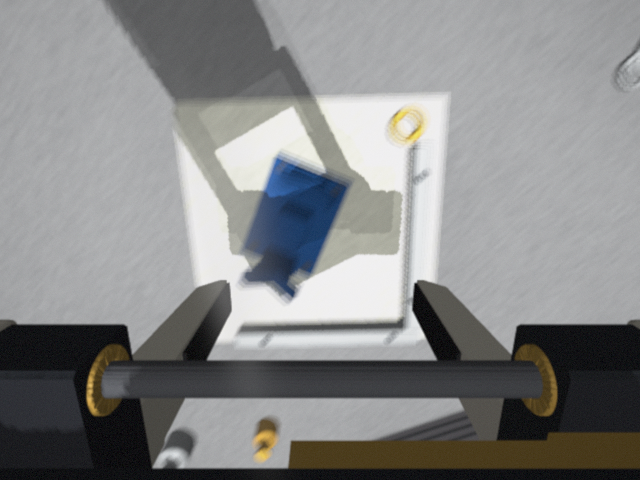

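Request:
apply_moves(motion="0 0 0 0 0 0 0;0 0 0 0 0 0 0")

```text
clock: 1.6
eef_pos: [493.9, 67.7, 228.8]
tcp_rot: [3.142, -0.0, 2.74]
contact_force: [-0.1, 0.4, 0.1]
finger_gap: 92.9
```

```bash
python3 - <<'E'
from h import *
snap("w2")
from rig import arm
o=arm.get_obs();print(o["clock"],o["eef_pos"],o["tcp_rot"])
crop("w2",160,80,300,280,2.5,"c5")
E
```

```text
1.65 [493.75151627  68.32550312 228.92092742] [ 3.14150145e+00 -2.96776788e-04  2.74125632e+00]
```

View pics/c5.png

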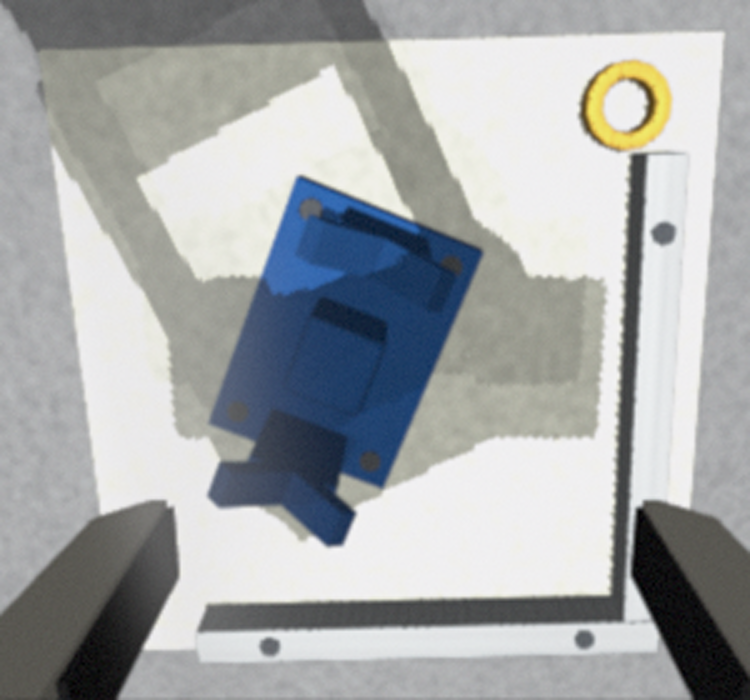

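```bash
cat >> h.py <<'E'
def cp(x0,y0,s,pts): return [(x0+(a+.5)/s-.5,y0+(b+.5)/s-.5) for a,b in pts]
E
python3 - <<'E'
from h import *
f=lambda p:cp(160,80,2.5,p)
B=onz("w2",f([(300,178),(482,250),(385,487),(210,425)]),36)
print(B.round(1)); e=np.diff(np.r_[B,B[:1]],axis=0); print(np.linalg.norm(e,axis=1)); print(B.mean(0)); print([np.arctan2(v[1],v[0]).round(3) for v in e])
L=onz("w2",f([(628,155),(612,597)]),20);F=onz("w2",f([(208,605),(612,597)]),20)
print(L.round(1),F.round(1)); d=L[1]-L[0];print(np.arctan2(d[1],d[0]));d=F[1]-F[0];print(np.arctan2(-d[0],d[1]))
Lt=onz("w2",f([(647,155),(627,620)]),46);Ft=onz("w2",f([(200,632),(627,622)]),46);print(Lt.round(1),Ft.round(1))
C=onz("w2",f([(322,299),(387,323),(364,416),(287,385)]),80);print(C.round(1),C.mean(0))
# check with scene: project
c=B.mean(0)
print(onz("scene0",cp(270,180,5,[(320,150),(436,218),(312,350),(197,272)]),36).mean(0), onz("scene0",cp(270,180,5,[(498,483)]),46),onz("side0",cp(270,220,5,[(120,335)]),46))
E
```

```text
[[419.7  55.4  36. ]
 [473.7 110.7  36. ]
 [552.3  34.4  36. ]
 [497.2 -22.8  36. ]]
[ 77.32714837 109.59058008  79.38733362 110.12854747]
[485.73815023  44.42593587  36.        ]
[np.float64(0.798), np.float64(-0.771), np.float64(-2.337), np.float64(2.352)]
[[463.6 180.   20. ]
 [651.2 107.8  20. ]] [[580.5 -69.3  20. ]
 [651.2 107.8  20. ]]
-0.36753707636184674
-0.37959309637339234
[[463.4 181.1  46. ]
 [648.5 109.6  46. ]] [[580.1 -66.9  46. ]
 [649.5 109.3  46. ]]
[[461.   50.3  80. ]
 [478.1  68.2  80. ]
 [507.   46.4  80. ]
 [485.   25.2  80. ]] [482.78065855  47.54932862  80.        ]
[488.0578342   43.10258018  36.        ] [[650.59634103 110.13372258  46.        ]] [[644.40796791 106.79014453  46.        ]]
```

Request:
apply_moves(motion="0 0 100 -209 -380 30 0;0 0 100 -209 -380 30 0;0 0 100 -209 -380 30 0;0 0 100 -209 -380 30 0;0 0 100 -209 -380 30 0;0 0 100 -209 -380 30 0;0 0 100 -209 -380 30 0;0 0 100 -209 -380 30 0;0 0 100 -209 -380 30 0;0 0 100 -209 -380 30 0;0 0 100 -209 -380 30 0;0 0 100 -209 -380 30 0")

```text
clock: 2.85
eef_pos: [539.1, -362.3, 198.7]
tcp_rot: [-3.141, -0.0, 0.991]
contact_force: [-0.1, 1.0, 0.5]
finger_gap: 93.1
```

Request:
apply_moves(motion="0 0 34 0 0 0 0;0 0 34 0 0 0 0;0 0 34 0 0 0 0;0 0 34 0 0 0 0;0 0 34 0 0 0 0;0 0 34 0 0 0 0;0 0 34 0 0 0 0")

```text
clock: 3.55
eef_pos: [538.5, -363.1, 199.0]
tcp_rot: [-3.142, 0.0, 0.407]
contact_force: [0.6, 0.4, 0.2]
finger_gap: 92.8
```

```bash
python3 - <<'E'
from h import *
snap("w3")
from rig import arm
o=arm.get_obs();print(o["clock"],o["eef_pos"],o["tcp_rot"])
E
```

```text
3.6 [ 538.40807237 -363.27116374  199.02406758] [-3.14155707e+00  2.35198979e-05  4.05517020e-01]
```

View pics/w3.png

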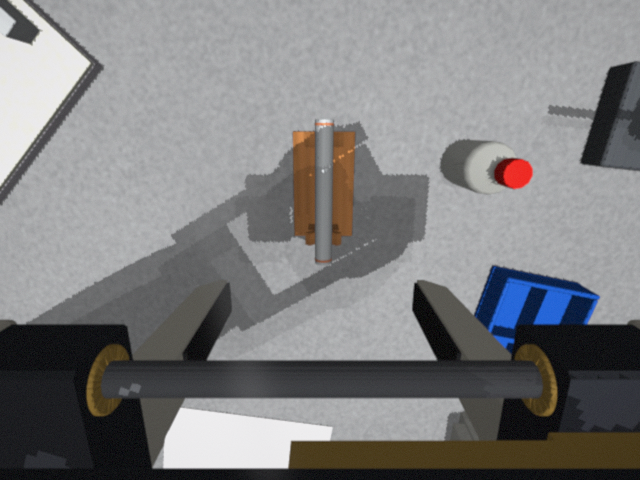

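```bash
python3 - <<'E'
from h import *
crop("w3",270,105,110,175,4,"c6")
E
```

```text
(no output)
```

View pics/c6.png

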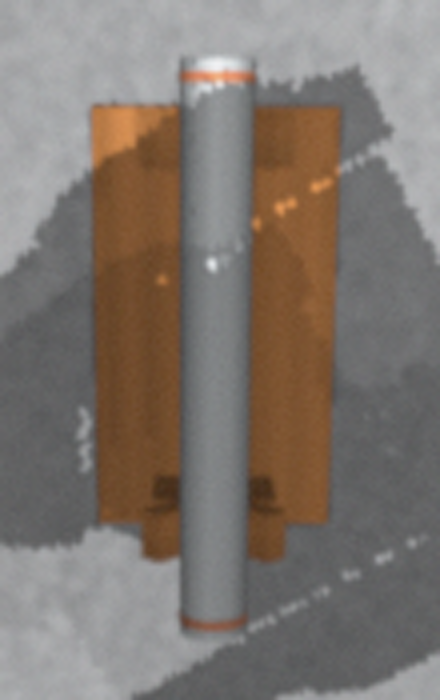

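```bash
python3 - <<'E'
from h import *
E=onz("w3",cp(270,105,4,[(217.5,62),(213,634)]),45);print(E,np.linalg.norm(E[0]-E[1]),E.mean(0));d=E[0]-E[1];print(np.arctan2(d[1],d[0]))
# rest foot corners top z=10
R=onz("w3",cp(270,105,4,[(92,107),(342,107),(329,523),(98,523)]),10);print(R.round(1),R.mean(0));d=R[0]-R[3];print(np.arctan2(d[1],d[0]));d=R[1]-R[2];print(np.arctan2(d[1],d[0]))
# height check by tri with scene ends
print(tri([("w3",cp(270,105,4,[(217.5,62)])[0]),("scene0",(188.5,283.5)),("side0",(314.8,181.3))]))
print(tri([("w3",cp(270,105,4,[(213,634)])[0]),("scene0",(170.5,246)),("side0",(351,173.7))]))
W=onz("w3",cp(270,105,4,[(182,300),(251,300)]),45);print("dia",np.linalg.norm(W[0]-W[1]))
E
```

```text
[[ 622.03764473 -328.72625279   45.        ]
 [ 502.1961365  -379.41641939   45.        ]] 130.1210209162262 [ 562.11689062 -354.07133609   45.        ]
0.40015565323040003
[[ 601.9 -305.    10. ]
 [ 625.5 -359.9   10. ]
 [ 530.3 -400.2   10. ]
 [ 506.6 -345.1   10. ]] [ 566.06465466 -352.55270012   10.        ]
0.3981361416679618
0.40097434308500485
(array([ 620.26752222, -328.65305828,   45.82161245]), [1.7461529775568063, 2.2237004248889543, 3.5935794227998845])
(array([ 502.8692579 , -378.78088226,   44.90500478]), [0.9047682245395082, 1.420460355047496, 0.6103472570930416])
dia 15.432083068353851
```

Request:
apply_moves(motion="0 0 0 25.5 1 50 0;0 0 0 25.5 1 95 0;0 0 0 25.5 1 130 0;0 0 0 25.5 1 155 0;0 0 0 25.5 1 171 0;0 0 0 25.5 1 171 0;0 0 0 25.5 1 171 0")

```text
clock: 4.3
eef_pos: [562.5, -355.0, 29.2]
tcp_rot: [3.141, -0.001, 0.403]
contact_force: [0.7, 0.8, -0.0]
finger_gap: 93.2
```

```bash
python3 - <<'E'
from h import *
from rig import arm
o=arm.get_obs();print(o["clock"],o["eef_pos"],o["tcp_rot"],o["contact_force"])
E
```

```text
4.3 [ 562.48995098 -354.97612376   29.24055207] [ 3.14065464e+00 -5.88931207e-04  4.02643978e-01] [ 0.74843212  0.75188322 -0.01724287]
```

Request:
apply_moves(motion="0 0 0 0 0 0 255;0 0 0 0 0 0 255;0 0 0 0 0 0 255;0 0 0 0 0 0 255;0 0 0 0 0 0 255;0 0 0 0 0 0 255;0 0 0 0 0 0 255;0 0 0 0 0 0 255", force=30)

```text
clock: 5.1
eef_pos: [562.0, -354.7, 28.0]
tcp_rot: [-3.142, 0.0, 0.402]
contact_force: [-0.1, 0.2, -0.8]
finger_gap: 33.6
```

Request:
apply_moves(motion="0 0 0 0 0 0 255;0 0 0 0 0 0 255;0 0 0 0 0 0 255;0 0 0 0 0 0 255;0 0 0 0 0 0 255;0 0 0 0 0 0 255")

```text
clock: 5.7
eef_pos: [562.1, -354.7, 28.1]
tcp_rot: [3.141, -0.0, 0.402]
contact_force: [0.5, -0.2, -1.3]
finger_gap: 15.1
```

Request:
apply_moves(motion="0 0 0 0 0 0 255;0 0 0 0 0 -20 255;0 0 0 0 0 -50 255;0 0 0 0 0 -95 255;0 0 0 0 0 -140 255;0 0 0 0 0 -172 255;0 0 0 0 0 -172 255;0 0 0 0 0 -172 255")

```text
clock: 6.5
eef_pos: [562.0, -354.6, 199.9]
tcp_rot: [3.141, -0.0, 0.402]
contact_force: [-0.7, 0.2, -2.3]
finger_gap: 14.9
```

```bash
python3 - <<'E'
from h import *
from rig import arm
snap("w4");snap("s4","scene")
o=arm.get_obs();print(o["clock"],o["eef_pos"],o["tcp_rot"],o["contact_force"],o["finger_gap"])
crop("w4",160,180,320,240,2.5,"c7")
E
```

```text
6.6 [ 561.55502931 -354.31054287  198.0435004 ] [-3.13937882e+00  1.36243997e-03  4.02081082e-01] [-0.18234965  0.2985965  -2.1187907 ] 14.675493812958875
```

View pics/c7.png

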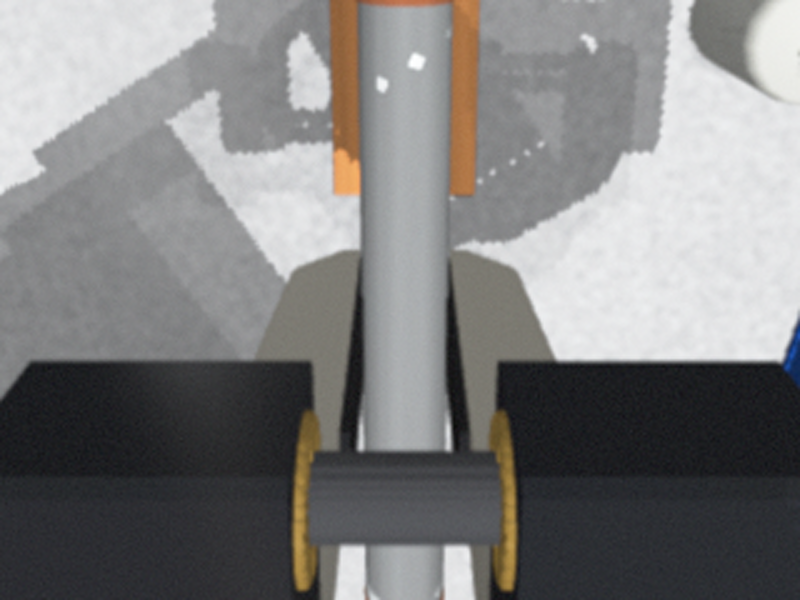

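```bash
python3 - <<'E'
from h import *
crop("w4",280,120,80,90,6,"c8")
E
```

```text
(no output)
```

View pics/c8.png

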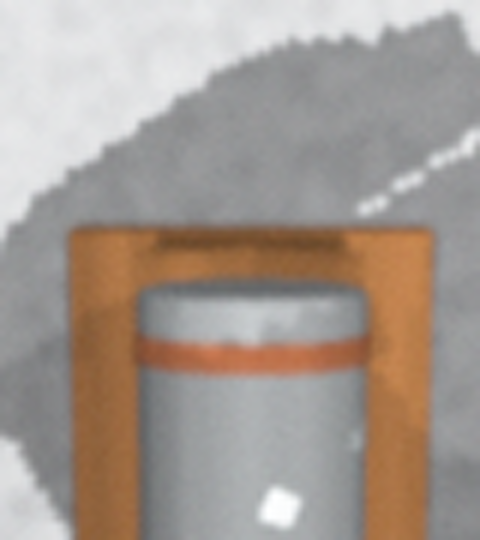

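```bash
python3 - <<'E'
from h import *
d=load("w4");R=cv2.Rodrigues(d["rvec"].ravel())[0];C=-R.T@d["tvec"].ravel()
for z in (8,):
  p=onz("w4",cp(280,120,6,[(253,294)]),199+17+z)[0]
  u=np.array([np.cos(.402),np.sin(.402)]);v=np.array([u[1],-u[0]])
  t=np.array([562.05,-354.6]);print(p,(p[:2]-t)@u,(p[:2]-t)@v)
E=onz("w4",cp(280,120,6,[(137,400),(370,400)]),216);print("width",np.linalg.norm(E[0]-E[1]))
E
```

```text
[ 623.24413336 -328.04790014  224.        ] 66.70452257431849 -0.4925775507894727
width 16.394118117491804
```

Request:
apply_moves(motion="0 0 -90 85.9 -397 0 255;0 0 -90 85.9 -397 0 255;0 0 -90 85.9 -397 0 255;0 0 -90 85.9 -397 0 255;0 0 -90 85.9 -397 0 255;0 0 -90 85.9 -397 0 255;0 0 -90 85.9 -397 0 255;0 0 -90 85.9 -397 0 255;0 0 -90 85.9 -397 0 255;0 0 -90 85.9 -397 0 255;0 0 -90 85.9 -397 0 255;0 0 -90 85.9 -397 0 255")

```text
clock: 7.8
eef_pos: [485.2, 44.5, 198.5]
tcp_rot: [-3.139, -0.001, 1.974]
contact_force: [-0.2, 0.1, -2.3]
finger_gap: 15.0
```

Request:
apply_moves(motion="0 0 -22.5 0 0 10 255;0 0 -22.5 0 0 30 255;0 0 -22.5 0 0 40 255;0 0 -22.5 0 0 50 255;0 0 -22.5 0 0 50 255;0 0 -22.5 0 0 50 255;0 0 -22.5 0 0 50 255")

```text
clock: 8.5
eef_pos: [486.0, 44.3, 150.6]
tcp_rot: [3.141, 0.001, 2.364]
contact_force: [-0.5, 0.9, -2.3]
finger_gap: 15.0
```

```bash
python3 - <<'E'
from h import *
from rig import arm
snap("w5");snap("s5","scene");snap("d5","side")
o=arm.get_obs();print(o["clock"],o["eef_pos"],o["tcp_rot"],o["contact_force"],o["finger_gap"])
crop("s5",270,160,140,120,5,"c9");crop("d5",290,200,160,130,5,"c10")
E
```

```text
8.65 [485.92245359  44.28610131 150.51540051] [3.14107384e+00 5.03391889e-04 2.36472962e+00] [-0.69322918  0.63686487 -1.54924231] 15.079267595462214
```

View pics/w5.png

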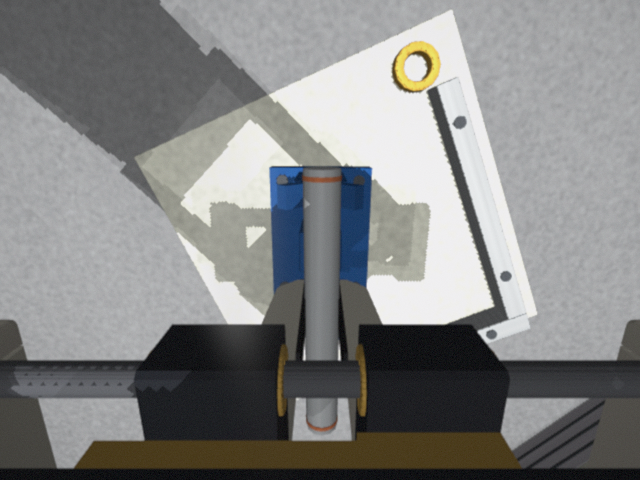

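View pics/c9.png

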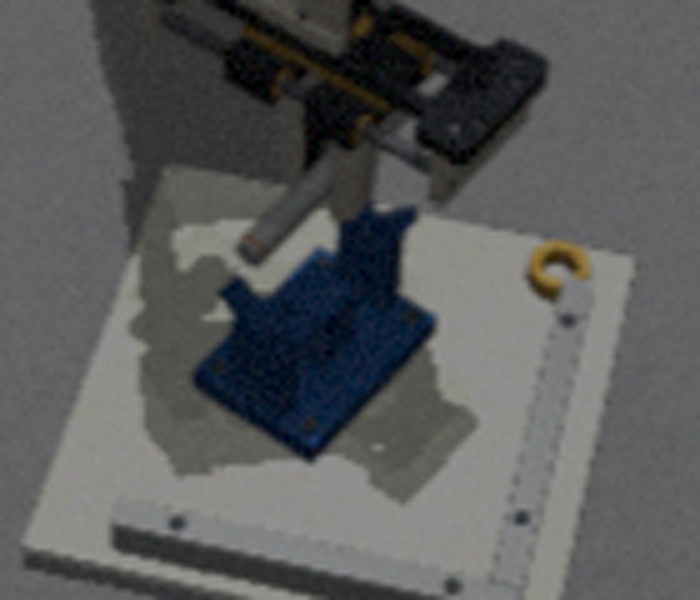

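View pics/c10.png

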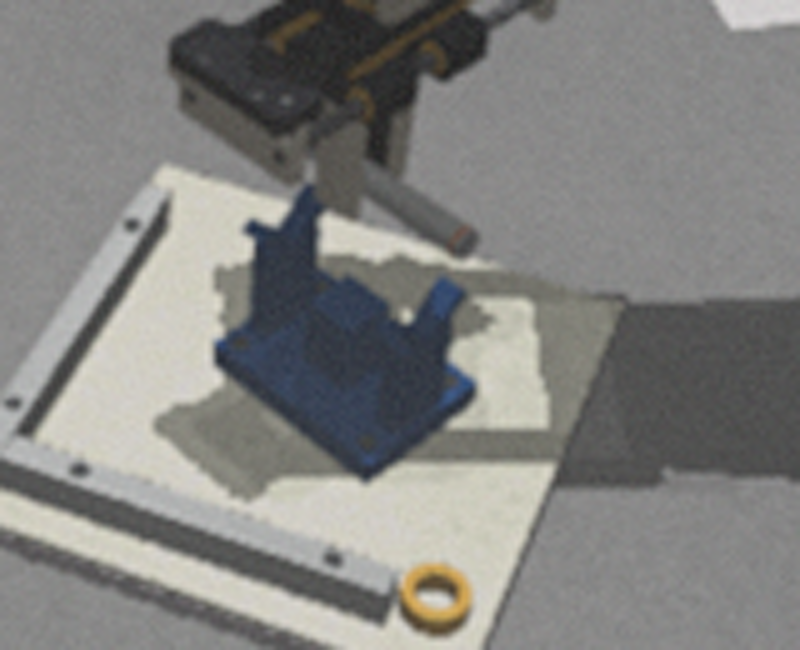

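```bash
python3 - <<'E'
from h import *
crop("w5",255,150,130,140,5,"c11")
E
```

```text
(no output)
```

View pics/c11.png

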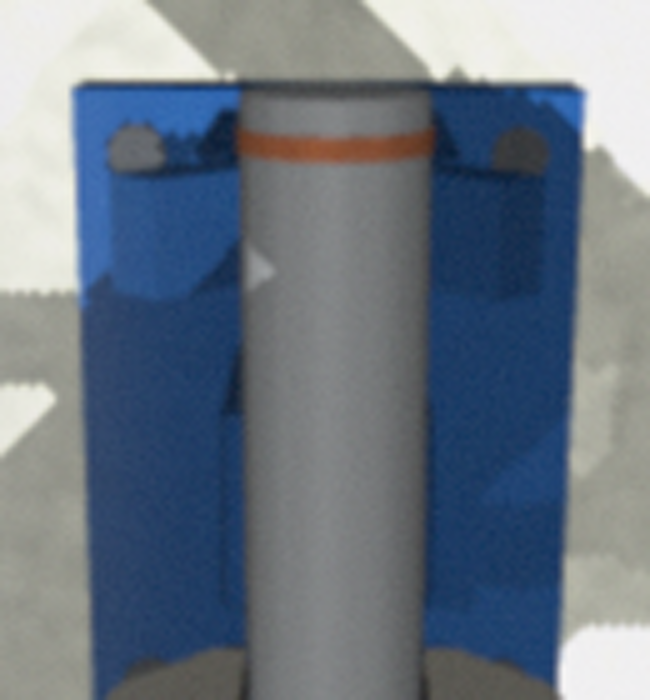

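```bash
python3 - <<'E'
from h import *
f=lambda p:cp(255,150,5,p)
t=np.array([485.9,44.3]);u=np.array([np.cos(2.366),np.sin(2.366)]);v=np.array([u[1],-u[0]])
def T(P): return np.c_[(P[:,:2]-t)@u,(P[:,:2]-t)@v].round(2)
print("base corners(top)",T(onz("w5",f([(76,92),(583,92)]),36)))
print("base sides", T(onz("w5",f([(85,450),(568,450)]),36)))
z=150.6+17
print("bar end",T(onz("w5",f([(336,95)]),z+8)),T(onz("w5",f([(242,300),(430,300)]),z)))
print("cheek top V corners", T(onz("w5",f([(110,175),(545,175)]),114)))
E
```

```text
base corners(top) [[ 54.27 -39.54]
 [ 54.06  39.26]]
base sides [[ -3.83 -40.63]
 [ -4.04  38.97]]
bar end [[67.03  0.75]] [[49.02 -7.32]
 [48.97  8.75]]
cheek top V corners [[ 52.24 -24.94]
 [ 52.11  24.57]]
```

```bash
python3 - <<'E'
from h import *
crop("w5",285,405,70,40,9,"c12")
t=np.array([485.9,44.3]);u=np.array([np.cos(2.366),np.sin(2.366)])
for s in (-63,-64,-65,-66):
  print(s,[proj("w5",np.r_[t+u*s,150.6+17+dz]).round(1).tolist() for dz in (-8,8)])
for s in (65,67):
  print(s,[proj("w5",np.r_[t+u*s,150.6+17+dz]).round(1).tolist() for dz in (-8,8)])
E
```

```text
-63 [[[320.9, 410.5]], [[320.9, 434.6]]]
-64 [[[320.9, 412.0]], [[320.9, 436.2]]]
-65 [[[320.9, 413.5]], [[320.9, 437.8]]]
-66 [[[320.9, 415.0]], [[320.9, 439.4]]]
65 [[[320.0, 169.8]], [[319.9, 173.8]]]
67 [[[320.0, 165.1]], [[319.9, 168.7]]]
```

View pics/c12.png

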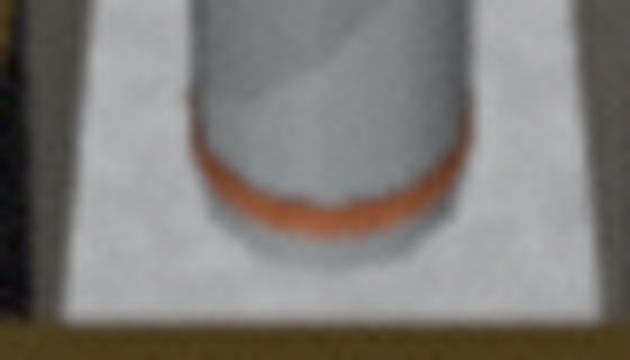

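Request:
apply_moves(motion="0 0 0 -2.2 -0.8 10 255;0 0 0 -2.2 -0.8 30 255;0 0 0 -2.2 -0.8 45 255;0 0 0 -2.2 -0.8 54 255;0 0 0 -2.2 -0.8 58.5 255;0 0 0 -2.2 -0.8 58.5 255;0 0 0 -2.2 -0.8 58.5 255")

```text
clock: 9.35
eef_pos: [487.0, 42.2, 92.1]
tcp_rot: [3.141, 0.0, 2.366]
contact_force: [0.2, -0.0, -2.2]
finger_gap: 14.9
```

Request:
apply_moves(motion="0 0 0 0 0 1 255;0 0 0 0 0 2 255;0 0 0 0 0 3 255;0 0 0 0 0 3 255")

```text
clock: 9.75
eef_pos: [486.8, 42.2, 88.6]
tcp_rot: [3.141, 0.0, 2.366]
contact_force: [0.3, -0.1, -1.7]
finger_gap: 14.7
```

Request:
apply_moves(motion="0 0 0 0 0 0.5 255;0 0 0 0 0 0.5 255;0 0 0 0 0 1 255;0 0 0 0 0 1 255")

```text
clock: 10.15
eef_pos: [486.9, 42.2, 88.4]
tcp_rot: [3.141, 0.0, 2.366]
contact_force: [-5.1, -0.2, 9.3]
finger_gap: 15.2
```

```bash
python3 - <<'E'
from h import *
from rig import arm
snap("s6","scene");snap("d6","side")
for i in range(3):
  o=arm.get_obs();print(o["clock"],o["eef_pos"],o["contact_force"],o["torque"])
crop("s6",270,160,140,120,5,"c13");crop("d6",290,200,160,130,5,"c14")
E
```

```text
10.25 [486.91937201  42.1957452   88.38094898] [-5.05379489 -0.48006531  9.09384809] [-0.12499874  0.85269864 -0.04511595]
10.25 [486.91937201  42.1957452   88.38094898] [-5.05379489 -0.48006531  9.09384809] [-0.12499874  0.85269864 -0.04511595]
10.25 [486.91937201  42.1957452   88.38094898] [-5.05379489 -0.48006531  9.09384809] [-0.12499874  0.85269864 -0.04511595]
```

View pics/c13.png

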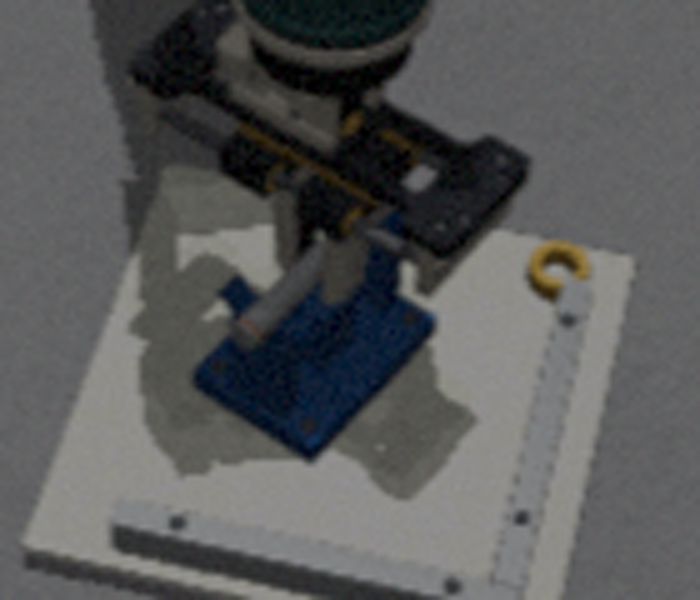

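View pics/c14.png

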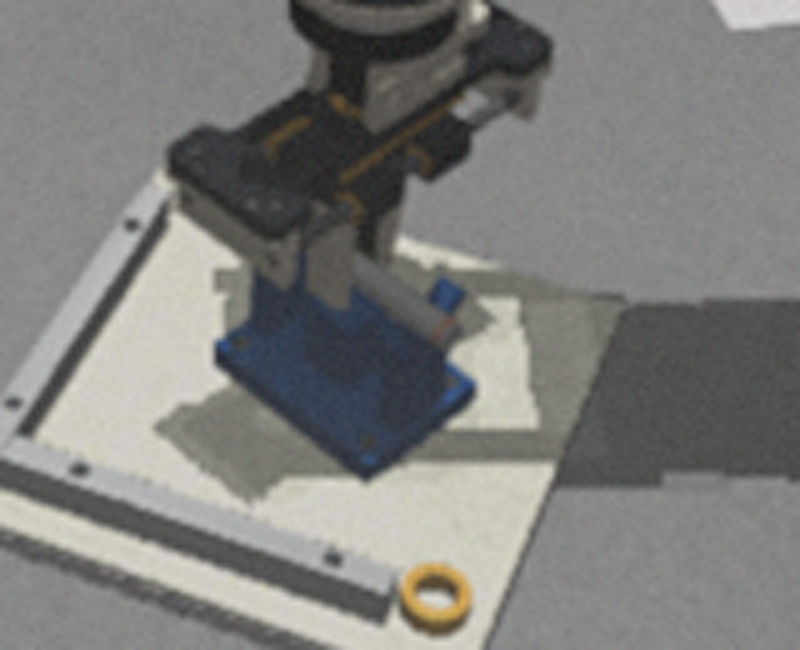

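Request:
apply_moves(motion="0 0 0 0 0 -0.8 90;0 0 0 0 0 -0.8 90;0 0 0 0 0 -0.8 90;0 0 0 0 0 -0.8 90;0 0 0 0 0 -0.8 90;0 0 0 0 0 -0.8 90;0 0 0 0 0 -0.8 90;0 0 0 0 0 -0.8 90")

```text
clock: 11.05
eef_pos: [486.7, 42.2, 88.3]
tcp_rot: [-3.142, -0.0, 2.366]
contact_force: [0.4, -0.4, -0.4]
finger_gap: 60.0
```

Request:
apply_moves(motion="0 0 0 0 0 -10 90;0 0 0 0 0 -30 90;0 0 0 0 0 -50 90;0 0 0 0 0 -62 90;0 0 0 0 0 -62 90;0 0 0 0 0 -62 90")

```text
clock: 11.65
eef_pos: [486.6, 42.2, 150.0]
tcp_rot: [-3.141, -0.0, 2.366]
contact_force: [0.1, 0.1, -1.0]
finger_gap: 60.3
```

```bash
python3 - <<'E'
from h import *
from rig import arm
snap("w7")
o=arm.get_obs();print(o["clock"],o["eef_pos"],o["tcp_rot"],o["contact_force"],o["finger_gap"])
crop("w7",220,150,200,280,2.1,"c15")
E
```

```text
11.7 [486.46018381  42.15924729 149.49067803] [-3.14091320e+00 -6.30568288e-04  2.36552170e+00] [ 0.27307771 -0.05044962 -0.86592969] 60.160317048937316
```

View pics/w7.png

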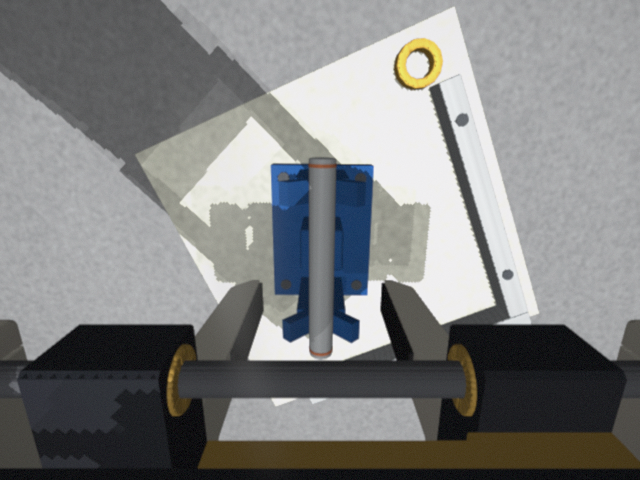

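Bar seated in both V's: ends at about (322,160) and (320,356), cheeks at both ends visible under it. I'll measure the centring.

```bash
python3 - <<'E'
from h import *
crop("w7",265,150,115,70,6,"c16");crop("w7",265,275,115,90,6,"c17")
E
```

```text
(no output)
```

View pics/c16.png

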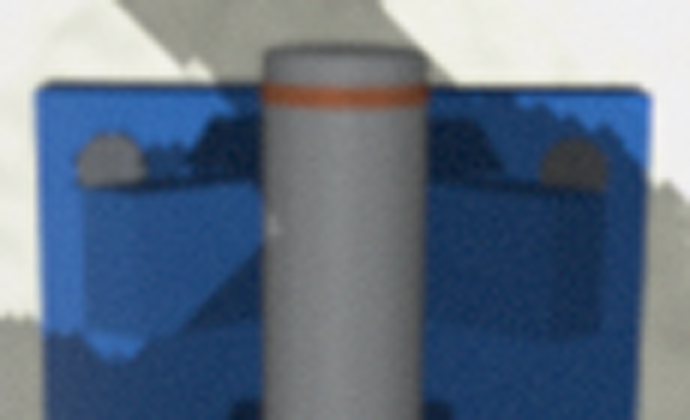

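View pics/c17.png

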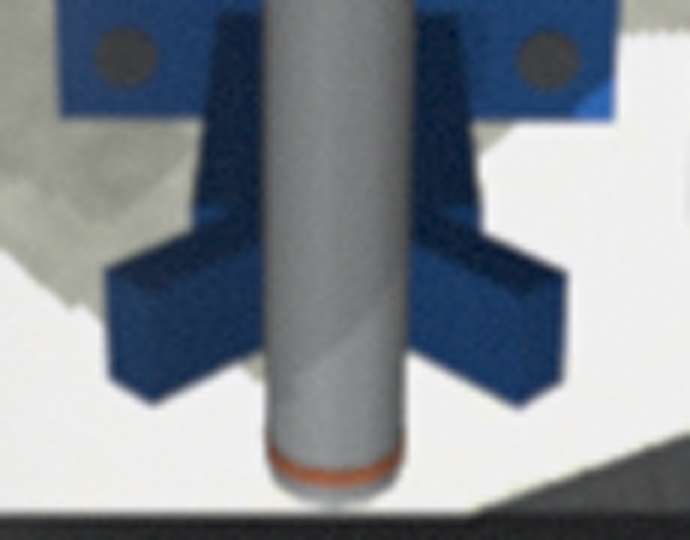

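```bash
python3 - <<'E'
from h import *
from scipy.optimize import brentq
t=np.array([486.6,42.2]);u=np.array([np.cos(2.366),np.sin(2.366)]);v=np.array([u[1],-u[0]])
def T(P): return np.c_[(P[:,:2]-t)@u,(P[:,:2]-t)@v].round(2)
a=lambda p:cp(265,150,6,p); b=lambda p:cp(265,275,6,p)
print("base top",T(onz("w7",a([(38,92),(648,96)]),36)),"base bottom",T(onz("w7",b([(60,117),(615,119)]),36)))
print("far cheek tips",T(onz("w7",b([(152,405),(520,408)]),114)),"inner",T(onz("w7",b([(152,295),(520,296)]),114)))
print("bar near",T(onz("w7",a([(345,55)]),113)),"bar far (top rim)",T(onz("w7",b([(335,503)]),113)))
print("bar edges",T(onz("w7",a([(263,230),(426,230)]),105)),T(onz("w7",b([(265,300),(410,300)]),105)))
E
```

```text
base top [[ 56.69 -38.69]
 [ 56.13  39.97]] base bottom [[-52.62 -40.04]
 [-52.97  39.65]]
far cheek tips [[-49.71 -20.1 ]
 [-50.09  19.73]] inner [[-36.34 -19.75]
 [-36.47  19.41]]
bar near [[66.58  0.8 ]] bar far (top rim) [[-62.72  -0.32]]
bar edges [[49.1  -7.31]
 [49.09  8.83]] [[-42.16  -8.1 ]
 [-42.17   8.03]]
```

Request:
apply_moves(motion="0 0 0.5 1.9 0.2 15 90;0 0 0.5 1.9 0.2 40 90;0 0 0.5 1.9 0.2 65 90;0 0 0.5 1.9 0.2 85 90;0 0 0.5 1.9 0.2 100 90;0 0 0.5 1.9 0.2 107 90;0 0 0.5 1.9 0.2 107 90;0 0 0.5 1.9 0.2 107 90")

```text
clock: 12.5
eef_pos: [485.8, 43.7, 43.9]
tcp_rot: [3.141, 0.0, 2.357]
contact_force: [-0.0, 0.4, 0.3]
finger_gap: 60.5
```

```bash
python3 - <<'E'
from h import *
from rig import arm
snap("w8");snap("s8","scene")
o=arm.get_obs();print(o["clock"],o["eef_pos"],o["tcp_rot"],o["contact_force"],o["finger_gap"])
crop("s8",270,160,140,120,5,"c18")
E
```

```text
12.6 [486.02986738  43.66964095  44.23166345] [3.14063655e+00 9.17107169e-04 2.35677408e+00] [-0.83241419 -0.00340212 -0.1378544 ] 60.31973469887447
```

View pics/w8.png

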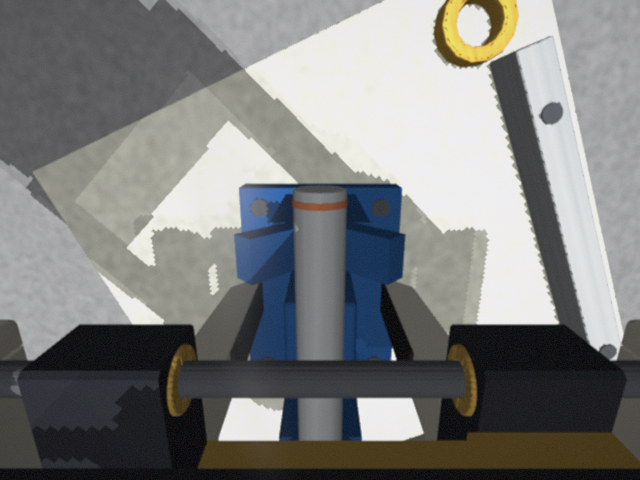

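View pics/c18.png

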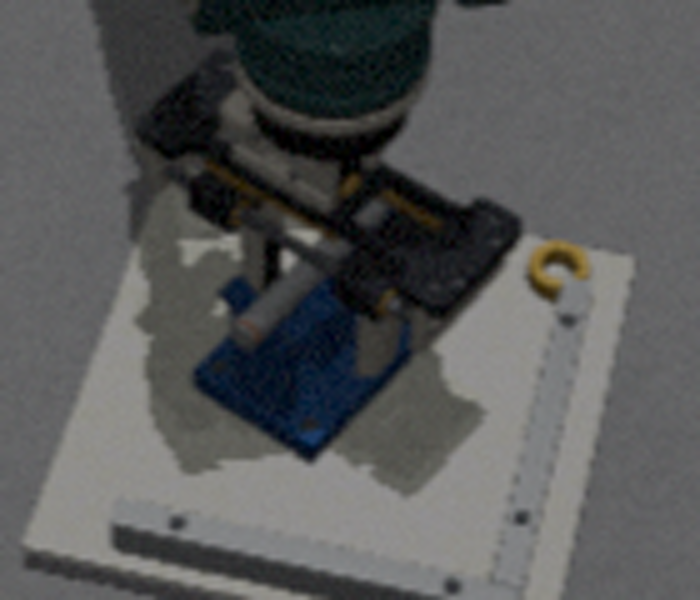

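Request:
apply_moves(motion="0 0 0 0 0 0 255;0 0 0 0 0 0 255;0 0 0 0 0 0 255;0 0 0 0 0 0 255;0 0 0 0 0 0 255;0 0 0 0 0 0 255;0 0 0 0 0 0 255;0 0 0 0 0 0 255", force=50)

```text
clock: 13.4
eef_pos: [485.5, 43.6, 43.4]
tcp_rot: [-3.142, 0.0, 2.357]
contact_force: [-1.0, -0.5, 2.3]
finger_gap: 29.9
```

```bash
python3 - <<'E'
from rig import arm
o=arm.get_obs();print(o["clock"],o["eef_pos"],o["tcp_rot"],o["contact_force"],o["torque"],o["finger_gap"])
E
```

```text
13.4 [485.53483008  43.64880005  43.42210823] [-3.14155781e+00  3.18715048e-05  2.35683629e+00] [-1.03401118 -0.47960364  2.25827403] [-0.2374268   0.23526219  0.0622819 ] 29.918296909503862
```

Request:
apply_moves(motion="0 0 -1 -1.3 3.6 0 255;0 0 -3.5 -3.9 10.9 0 255;0 0 -6.5 -7.1 20 0 255;0 0 -10 -10.6 30 0 255;0 0 -13.5 -14.4 40.9 0 255;0 0 -16.5 -18.3 51.8 0 255;0 0 -19 -22.1 62.7 0 255;0 0 -21 -25.7 72.6 0 255;0 0 -22.5 -28.6 80.8 0 255;0 0 -23.5 -30.5 86.3 0 255;0 0 -23.5 -31.8 89.9 0 255;0 0 -23.5 -32.1 90.8 0 255")

```text
clock: 14.6
eef_pos: [572.3, 85.1, 43.4]
tcp_rot: [-3.141, -0.001, 2.767]
contact_force: [-7.9, -4.0, 7.6]
finger_gap: 30.0
```

```bash
python3 - <<'E'
from h import *
from rig import arm
o=arm.get_obs();print(o["clock"],o["eef_pos"],o["tcp_rot"],o["contact_force"],o["torque"],o["finger_gap"])
snap("w9");snap("s9","scene");snap("d9","side")
crop("s9",270,180,140,120,5,"c19");crop("d9",270,220,160,130,5,"c20")
E
```

```text
14.6 [572.27901824  85.07105388  43.421605  ] [-3.14057789e+00 -9.33536240e-04  2.76721196e+00] [-7.93182635 -4.01754874  7.62665145] [-0.55933982  1.22934483  0.03505709] 29.990173940735296
```

View pics/c19.png

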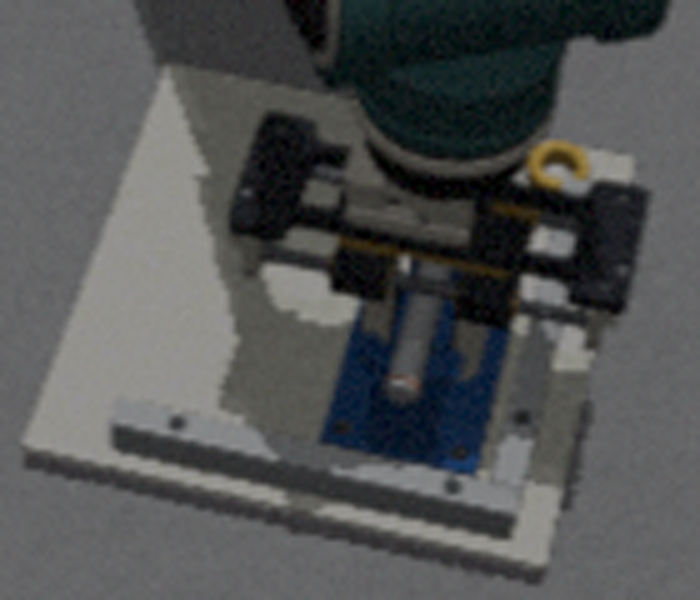

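View pics/c20.png

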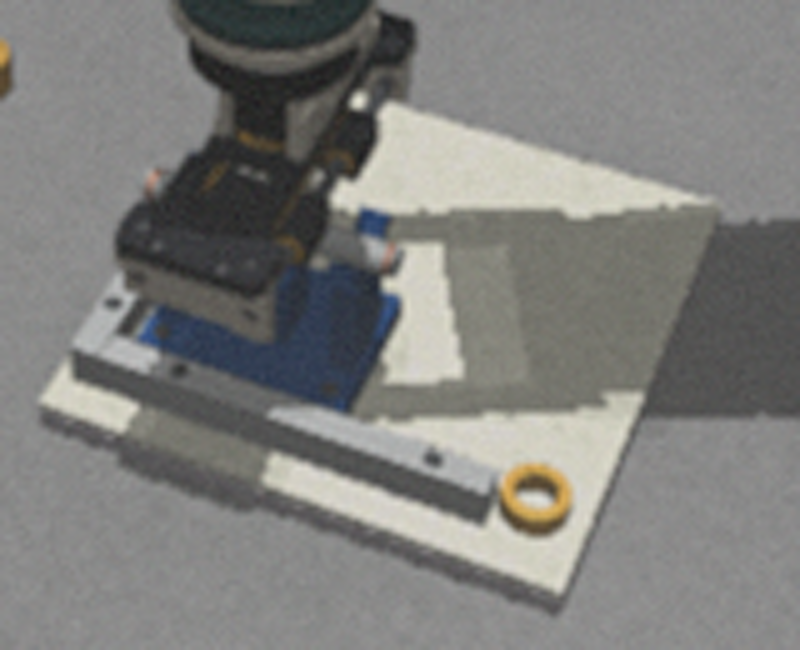

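View pics/w9.png

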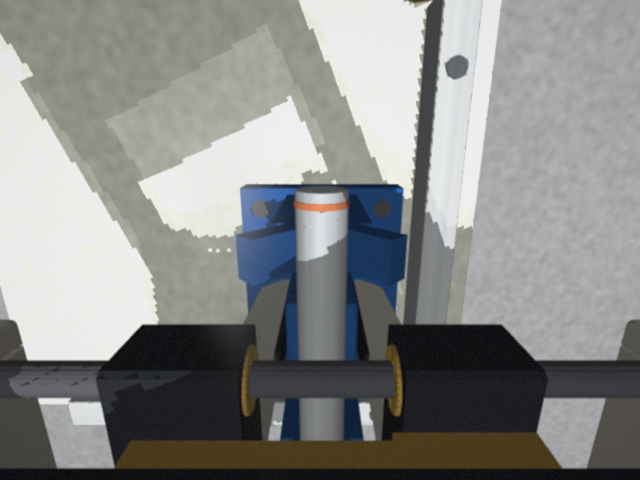

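```bash
python3 - <<'E'
from h import *
crop("w9",380,0,100,320,1.85,"c21"); crop("w9",395,0,60,80,7,"c22");crop("w9",385,240,60,80,7,"c23")
E
```

```text
(no output)
```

View pics/c22.png

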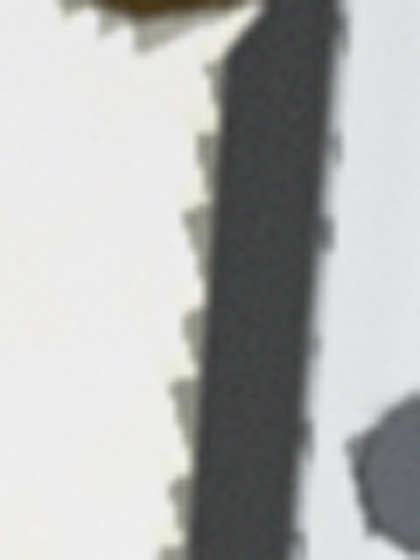

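View pics/c23.png

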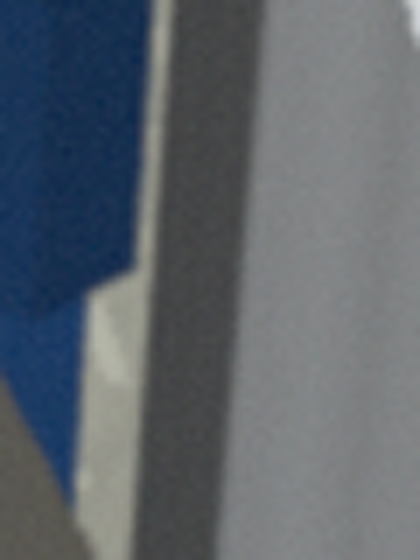

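```bash
python3 - <<'E'
from h import *
t=np.array([572.3,85.1]);u=np.array([np.cos(2.767),np.sin(2.767)]);v=np.array([u[1],-u[0]])
def T(P): return np.c_[(P[:,:2]-t)@u,(P[:,:2]-t)@v].round(2)
P=onz("w9",cp(395,0,7,[(220,100),(193,520)])+cp(385,240,7,[(174,30),(135,520)]),20);print(T(P));d=P[0]-P[3];print(np.arctan2(d[1],d[0]))
P=onz("w9",cp(395,0,7,[(328,100),(297,520)])+cp(385,240,7,[(265,30),(220,520)]),46);print(T(P));d=P[0]-P[3];print(np.arctan2(d[1],d[0]))
P=onz("w9",[(241,187),(403,187)]+cp(385,240,7,[(72,500)]),36);print(T(P))
E
```

```text
[[133.71  49.44]
 [107.96  49.71]
 [ 20.93  49.64]
 [-22.58  49.4 ]]
2.7667580845351214
[[126.38  49.  ]
 [104.16  49.27]
 [ 29.03  49.21]
 [ -8.52  48.96]]
2.7666446761674046
[[ 54.97 -38.78]
 [ 54.99  40.33]
 [-12.21  40.31]]
```

Request:
apply_moves(motion="0 0 0 -1.5 1.5 0 255;0 0 0 -3.5 3.5 0 255;0 0 0 -5.5 5.5 0 255;0 0 0 -7 7 0 255;0 0 0 -8 8 0 255;0 0 0 -8.5 8.5 0 255;0 0 0 -8.5 8.5 0 255")

```text
clock: 15.45
eef_pos: [582.4, 89.6, 43.5]
tcp_rot: [-3.14, -0.002, 2.767]
contact_force: [-15.8, -5.2, 11.7]
finger_gap: 29.8
```

```bash
cat > st.py <<'E'
from rig import arm
import numpy as np
o=arm.get_obs();u=np.array([np.cos(2.767),np.sin(2.767)]);v=np.array([u[1],-u[0]]);f=np.array(o["contact_force"]);m=np.array(o["torque"])
p=np.array(o["eef_pos"])
print(o["clock"],"F tool x,y",f[:2]@u,f[:2]@v,"Fz",f[2],"M",m[:2]@u,m[:2]@v,m[2],"pos rel",(p[:2]-[572.3,85.1])@u,(p[:2]-[572.3,85.1])@v,p[2],o["tcp_rot"],o["finger_gap"])
E
python3 st.py
```

```text
15.45 F tool x,y 12.795682679775009 -10.601980234078319 Fz 11.719659880876838 M 1.575386951322968 1.6968542037755796 -0.11716947479411602 pos rel -7.748327340717116 7.875690566410376 43.47634590730741 [-3.13961855e+00 -2.38051418e-03  2.76695520e+00] 29.77436582542553
```

Request:
apply_moves(motion="0 0 0 -0.5 0.5 0 255;0 0 0 -1 1 0 255;0 0 0 -1.5 1.5 0 255;0 0 0 -1.5 1.5 0 255")

```text
clock: 15.85
eef_pos: [582.5, 89.7, 43.6]
tcp_rot: [-3.137, -0.006, 2.767]
contact_force: [-36.9, -12.5, 26.2]
finger_gap: 29.8
```

```bash
python3 st.py
```

```text
15.85 F tool x,y 29.742902957909234 -25.144674924152742 Fz 26.16462541667711 M 3.8538295649317247 4.333651700366715 -0.31857143005111677 pos rel -7.82618661978118 8.065668619254861 43.59722344347993 [-3.1366071  -0.00606163  2.76664564] 29.772231386887736
```

```bash
python3 - <<'E'
from h import *
snap("w10");snap("s10","scene");snap("d10","side")
crop("s10",310,230,80,70,9,"c24");crop("d10",280,250,90,70,8,"c25");crop("w10",380,160,60,160,4,"c26")
t=np.array([582.5,89.7]);u=np.array([np.cos(2.767),np.sin(2.767)]);v=np.array([u[1],-u[0]])
E
```

```text
(no output)
```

View pics/c24.png

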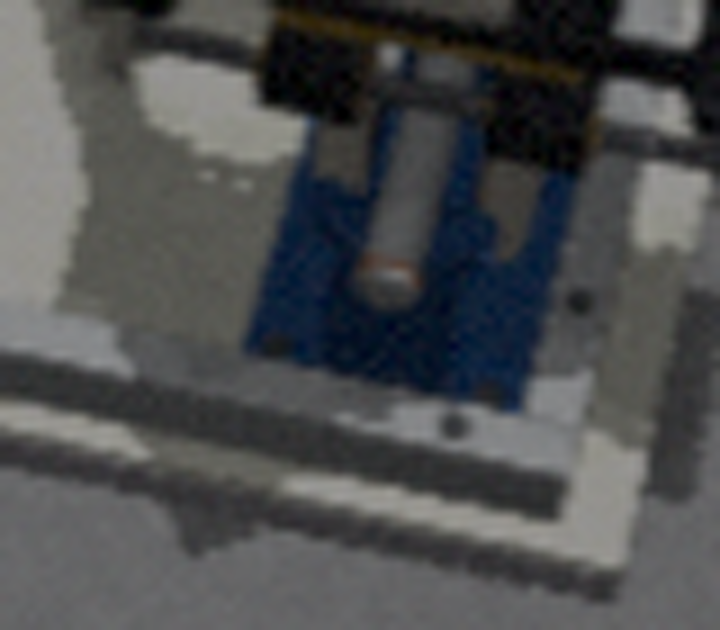

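View pics/c25.png

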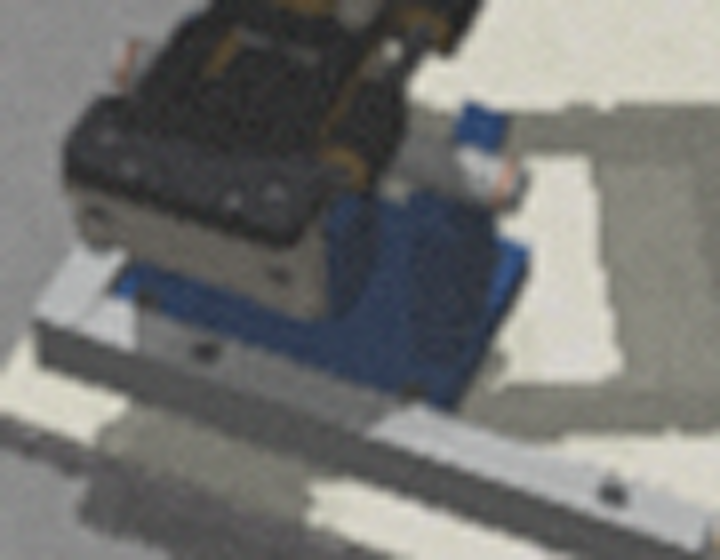

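View pics/c26.png

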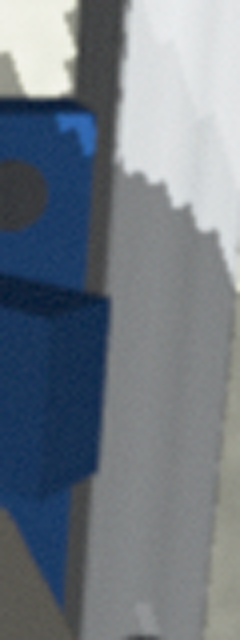

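View pics/w10.png

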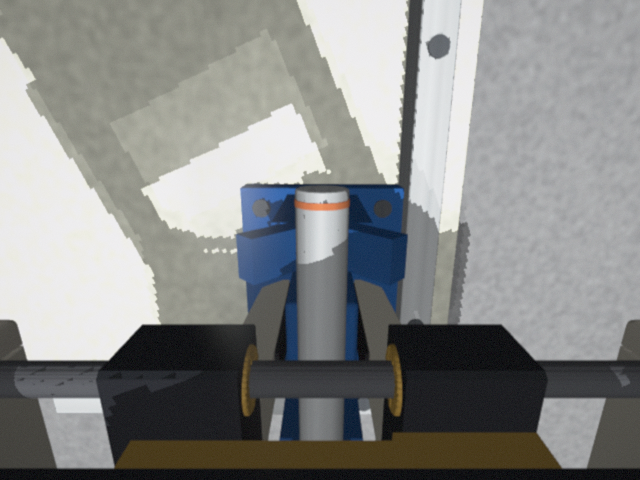

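```bash
python3 - <<'E'
from h import *
crop("w10",385,130,40,70,8,"c27");crop("w10",385,270,40,60,8,"c28")
E
```

```text
(no output)
```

View pics/c27.png

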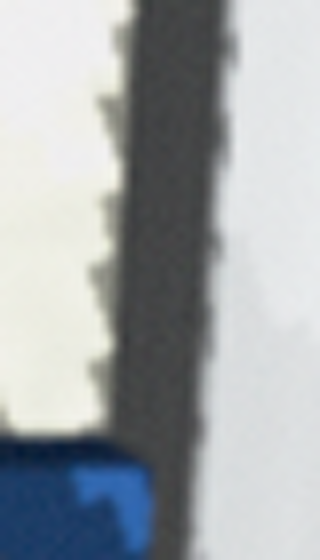

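View pics/c28.png

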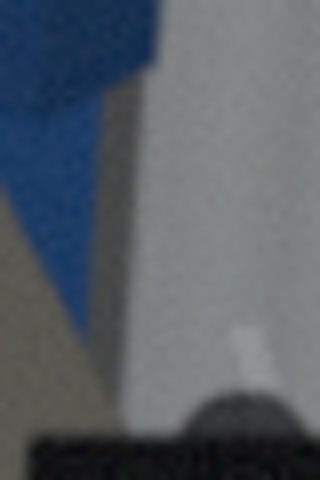

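```bash
python3 - <<'E'
from h import *
t=np.array([582.5,89.7]);u=np.array([np.cos(2.767),np.sin(2.767)]);v=np.array([u[1],-u[0]])
def T(P): return np.c_[(P[:,:2]-t)@u,(P[:,:2]-t)@v].round(2)
a=lambda p:cp(385,130,8,p);b=lambda p:cp(385,270,8,p)
print("fence bottom",T(onz("w10",a([(133,100),(112,380)]),20)),"top",T(onz("w10",a([(219,100),(195,380)])+b([(145,100),(122,380)]),46)),"base",T(onz("w10",a([(155,490)])+b([(104,100),(90,300)]),36)))
P=onz("w10",[(241,186.5),(404,186.5)],36);print(T(P))
# far fence scene: base far edge at z=36, fence top inner edge at z=46
s=lambda p:cp(310,230,9,p)
print("base far corners scene",T(onz("s10",s([(250,352),(520,408)]),36)))
print("far fence top inner edge by scene0",T(onz("scene0",cp(270,180,5,[(118,400),(498,483)]),46)), "top outer", T(onz("scene0",cp(270,180,5,[(113,425),(515,512)]),46)))
print("from w2: far fence",T(np.array([[580.5,-69.3,20],[651.2,107.8,20]])))
E
```

```text
fence bottom [[75.85 41.66]
 [57.96 41.39]] top [[ 76.32  40.96]
 [ 60.87  40.69]
 [  9.01  41.12]
 [-10.4   40.88]] base [[53.07 41.07]
 [ 4.74 40.82]
 [-9.84 40.74]]
[[ 55.16 -38.81]
 [ 55.18  40.97]]
base far corners scene [[-48.45 -37.48]
 [-46.94  38.41]]
far fence top inner edge by scene0 [[ -57.36 -149.23]
 [ -55.9    43.93]] top outer [[ -72.37 -147.36]
 [ -70.02   55.12]]
from w2: far fence [[ -56.32 -148.71]
 [ -57.31   41.98]]
```

Request:
apply_moves(motion="0 0 0 0 -1 -0.5 255;0 0 0 0 -1.6 -1 255;0 0 0 0 -1.6 -1.2 255;0 0 0 -0.3 -1.6 -1.2 255;0 0 0 -0.3 -1.6 -1.2 255")

```text
clock: 16.5
eef_pos: [582.5, 89.6, 43.7]
tcp_rot: [-3.139, -0.006, 2.767]
contact_force: [-23.4, 1.4, 10.1]
finger_gap: 29.8
```

```bash
python3 st.py
```

```text
16.5 F tool x,y 22.323667637535134 -7.267865184149558 Fz 10.094693710908643 M 1.2477770552500604 3.479294770871956 -0.21288859286176973 pos rel -7.891659568826866 7.9109501649592895 43.70090771638982 [-3.13941465 -0.00617554  2.76708021] 29.84740869751553
```

Request:
apply_moves(motion="0 0 0 -0.5 0 -0.3 255;0 0 0 -1 0 -0.5 255;0 0 0 -1.5 0 -0.5 255;0 0 0 -1.5 0 -0.5 255")

```text
clock: 16.9
eef_pos: [582.7, 89.5, 43.9]
tcp_rot: [-3.139, -0.009, 2.767]
contact_force: [-34.3, 3.8, 14.2]
finger_gap: 30.0
```

```bash
python3 st.py
```

```text
16.9 F tool x,y 33.32815875379813 -8.977399793814188 Fz 14.20296987902771 M 1.258298348922881 5.5547751645479995 -0.2735220031629349 pos rel -8.044386234363063 7.910086764830241 43.88604892474654 [-3.13897765 -0.00947044  2.76722858] 30.00158784493512
```

Request:
apply_moves(motion="0 0 0 0.3 0.5 -0.3 255;0 0 0 0.5 1 -0.6 255;0 0 0 0.5 1.6 -0.8 255;0 0 0 0.5 1.6 -0.8 255;0 0 0 0.5 1.6 -0.8 255")

```text
clock: 17.4
eef_pos: [582.7, 89.8, 43.9]
tcp_rot: [-3.136, -0.009, 2.767]
contact_force: [-30.9, -6.3, 7.7]
finger_gap: 30.0
```

```bash
python3 st.py; cat > tilt.py <<'E'
from rig import arm
from scipy.spatial.transform import Rotation as R
o=arm.get_obs();a=R.from_euler("xyz",o["tcp_rot"]);d=R.from_euler("xyz",[3.141593,0,2.767])
print("correction deg tool",(a.inv()*d).as_rotvec(degrees=True))
E
python3 tilt.py
```

```text
17.4 F tool x,y 26.486303202720748 -17.218679238449617 Fz 7.656315788322032 M 2.9083977366806595 4.3554866823770375 -0.38042832023557077 pos rel -7.968354027875014 8.130378332484138 43.94448776644534 [-3.1363663  -0.00894128  2.76677207] 30.023098175889587
correction deg tool [-0.29936796 -0.51233067 -0.01172058]
```

Request:
apply_moves(motion="-0.1 -0.2 0 0 0.3 0 255;-0.2 -0.4 0 0 0.6 0 255;-0.3 -0.5 0 0 0.8 0 255;-0.3 -0.5 0 0 0.8 0 255")

```text
clock: 17.8
eef_pos: [582.7, 89.9, 43.5]
tcp_rot: [-3.14, -0.0, 2.767]
contact_force: [-30.2, -10.2, 4.9]
finger_gap: 29.6
```

```bash
python3 st.py;python3 tilt.py
```

```text
17.8 F tool x,y 24.362820709488407 -20.529156831161423 Fz 4.873017529179307 M 3.7858361807048184 4.29586036956238 -0.3872504678969725 pos rel -7.893164856128492 8.311792451202088 43.51747405630906 [-3.14036052e+00 -4.95407800e-04  2.76674854e+00] 29.58991987112314
correction deg tool [-0.07057251 -0.02839365 -0.01439036]
```

Request:
apply_moves(motion="0 0 0 -0.2 0.2 0.2 255;0 0 0 -0.3 0.5 0.4 255;0 0 0 -0.3 0.5 0.4 255;0 0 0 -0.3 0.5 0.4 255")

```text
clock: 18.2
eef_pos: [582.7, 90.0, 43.6]
tcp_rot: [-3.139, -0.001, 2.767]
contact_force: [-38.9, -13.7, 14.5]
finger_gap: 30.1
```

```bash
python3 st.py;python3 tilt.py; python3 - <<'E'
from h import *
snap("w11");snap("s11","scene");snap("d11","side")
crop("s11",310,210,90,80,7,"c29");crop("d11",270,235,100,80,7,"c30");crop("w11",220,120,210,220,2.7,"c31")
E
```

```text
18.2 F tool x,y 31.209913988928868 -26.955243662788227 Fz 14.54663182458073 M 4.783716485479717 5.320036782961847 -0.28293945080419436 pos rel -7.920752926563439 8.36938993367363 43.56513002065729 [-3.13929410e+00 -1.34234725e-03  2.76674962e+00] 30.145466311026585
correction deg tool [-0.13166813 -0.07692729 -0.01425745]
```

View pics/c29.png

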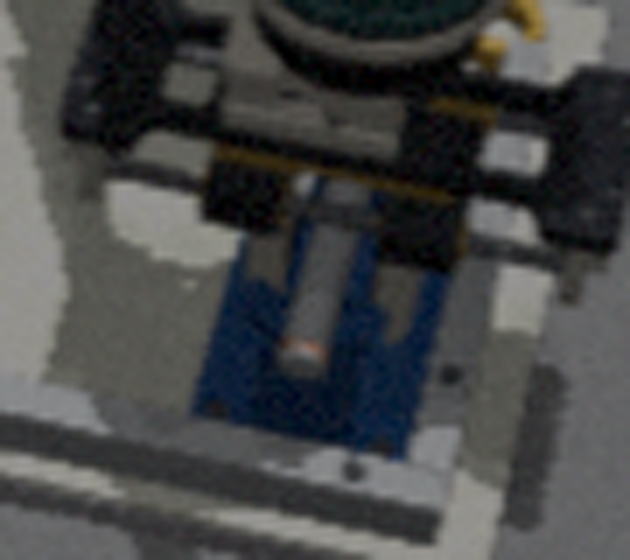

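View pics/c30.png

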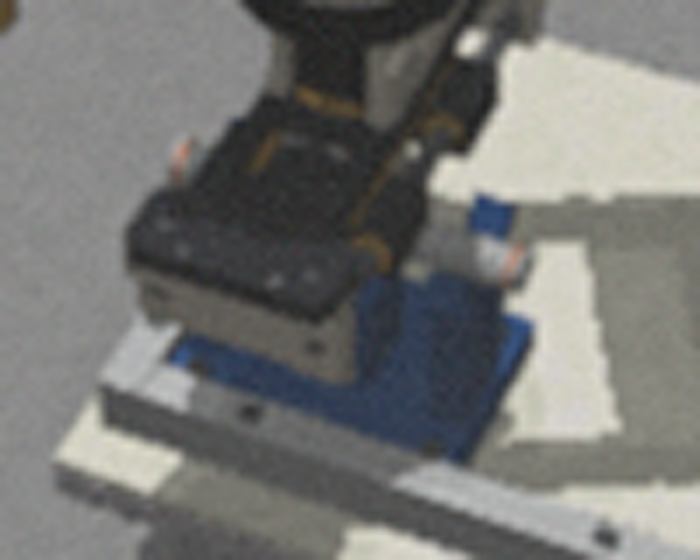

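View pics/c31.png

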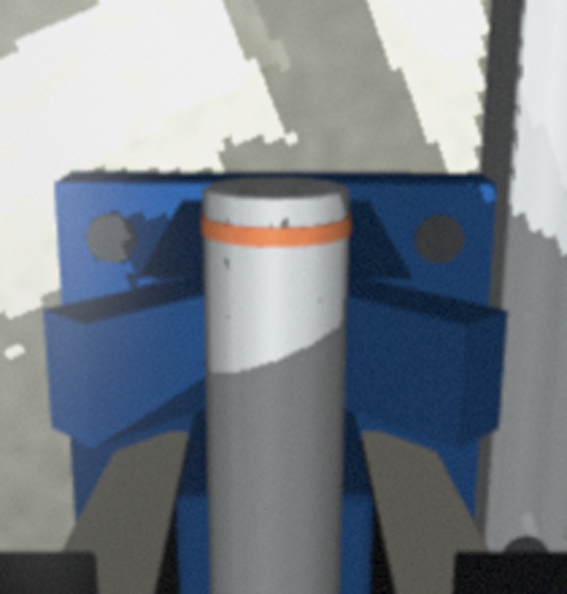

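```bash
python3 - <<'E'
from h import *
crop("d11",275,265,60,50,13,"c32")
t=np.array([582.7,90.0]);u=np.array([np.cos(2.767),np.sin(2.767)]);v=np.array([u[1],-u[0]])
W=lambda x,y,z:np.r_[t+u*x+v*y,z]
for nm,q in [("base far-left corner",W(-55,40.5,36)),("corner top fence",W(-55,40.5,46)),("base far-right",W(-55,-40,36))]: 
  p=proj("d11",q)[0]; print(nm,p,((p-[275,265]+.5)*13-.5).round())
p=proj("d11",W(-57,40.5,46))[0];print(((p-[275,265]+.5)*13-.5).round())
E
```

```text
base far-left corner [291.99245122 289.4499619 ] [227. 324.]
corner top fence [291.81250784 286.77965413] [225. 289.]
base far-right [306.12086455 267.56028705] [411.  39.]
[215. 286.]
```

View pics/c32.png

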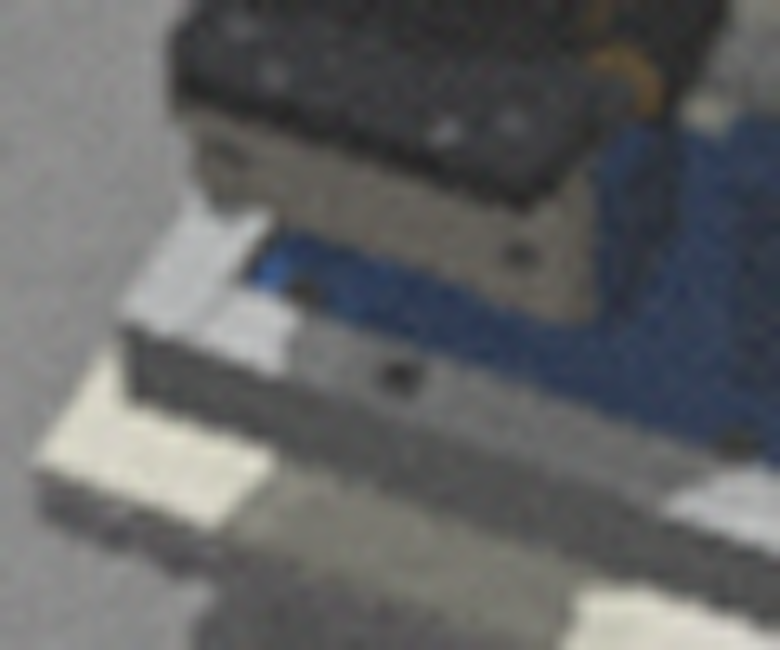

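```bash
python3 - <<'E'
from h import *
t=np.array([582.7,90.0]);u=np.array([np.cos(2.767),np.sin(2.767)]);v=np.array([u[1],-u[0]])
T=lambda P:np.c_[(P[:,:2]-t)@u,(P[:,:2]-t)@v].round(2)
f=lambda p:cp(220,120,2.7,p)
print("bar near end",T(onz("w11",f([(277,197)]),113)),"base near",T(onz("w11",f([(57,183),(493,183)]),36)))
# bar ends via scene+side (far end scene, near end side)
print("far end scene", T(onz("s11",cp(310,210,7,[(300,362)]),105)),"near end side",T(onz("d11",cp(270,235,7,[(515,265)]),105)))
for n,a in (("scene0","s11"),("side0","d11")):
  pass
E
python3 st.py
```

```text
bar near end [[64.47  0.96]] base near [[ 54.68 -38.91]
 [ 54.67  40.05]]
far end scene [[-63.32  -0.64]] near end side [[59.66 -3.53]]
18.35 F tool x,y 31.464787158414936 -26.402207985534695 Fz 14.070142584700159 M 4.773813820596943 5.19058607397166 -0.3549410412085743 pos rel -7.912190090012061 8.341834971801516 43.55708957326165 [-3.13931584e+00 -1.40518380e-03  2.76671318e+00] 29.690076931723834
```

```bash
python3 - <<'E'
from rig import workorder
print(workorder.hand_in())
E
```

```text
the job is handed in; nothing more can be done
None
```

I handed the job in at about 18.4 s of robot time (limit 59 s), with the gripper still holding the bracket against both fences.

**What I did:** I lifted the bar off the rest and seated it in both V notches. I let go, then gripped the bracket's column with the fingers either side of the bar. I slid and turned the bracket into the corner.

**Last checks**
- **Grip:** the fingers measured about 30 mm apart, matching the column, with the tool upright to within 0.15°.
- **Push:** about 31 N into the far fence, 26 N into the left fence and 14 N down. This stayed the same between the last two readings.
- **Left fence:** in the wrist view the base edge lay within about 0.3 mm of the fence face.
- **Far fence:** the base edge was hidden from the cameras there, and the two estimates disagreed by 1–2 mm, which is about the calibration error. I took it as touching because, with the side push mostly released, the push force kept rising while the bracket moved only about 0.15 mm. The side view also showed no gap.
- **Bar:** seated in both notches when I let go, and its centre was within about 0.3 mm of the bracket's. After the slide, the end nearer the robot still overhung the base by 9.8 mm (10 mm is ideal). The side camera read that end about 5 mm short, but the wrist view is the closer measurement and I went by that.
- **Other things on the table:** I didn't touch any of them on purpose and saw no sign that one had moved, but I didn't measure them again at the end.

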